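# Hold a cell in the light path

### The arm

A 6-joint arm with a two-finger parallel gripper is mounted at the origin on a cart in front of the work surface, level with it; the furniture and walls round the work are solid. World frame = base frame: x ahead of the robot, y to its left, z up, the work surface at z = 0. Lengths are in m, angles in rad, forces in N, time in s.
With the tool pointing down it reaches from about 0.375 to 0.9 m from the base axis. Payload 3.1 kg.
Tool frame: the origin (TCP) lies at the very end of the fingers, on their centre line; the grasp point (between the pads) lies 19 mm behind it; z points along the fingers, y is the line along which they close (so a half turn about z gives the same grasp; the last joint's range is limited). The gripper opens to 85 mm and grips with 20 to 120 N. Pads are 22 mm wide; open, the fingers measure 114 mm over their backs; the gripper's body (76 mm by 85 mm) begins 54 mm behind the grasp point. The pads swing forward as they close: fully open they stand 13 mm farther back than shut.
Start: joints at [-1.474, 0.527, 1.433, -0, 1.181, -0.178], TCP at [0.17, -0.602, 0.231] pointing down, gripper open.
Joint ranges: [-3.08, 3.08], [-0.75, 2.2], [0.22, 2.44], [-1.43, 4.57], [0, 2.65], [-2.85, 2.85]. Speed limits (rad/s): [2.79, 2.79, 3.14, 3.14, 3.14, 3.14].

### API

Orientations are given as a unit quaternion [x, y, z, w].
In Python, from plant import bot, viewer, spotter gives the robot as it stands.
- The arm moves only by the shell command python3 -m crank 'ROWS' [FORCE]. ROWS is a JSON object of lists of equal length, an entry for each row: "linear": the shift along the tool's x, y, z in mm, a list of three; "twist": the turn, a rotation vector about the tool's x, y, z in degrees, a list of three; "grip": the finger opening in mm, from 0 to 85.4. A call has 1 to 20 rows; each row shifts and turns the commanded pose from where the row before left it, along the tool's axes as they then stand; what a row does not reach is not made up. A row lasts 1/10 s, in which the tool goes at most 50 mm and 8.59 degrees, less where a joint would pass 70% of its speed; a pose out of reach is approached as far as the arm can. A call with a gripper value outside its range is refused whole. The fingers move at their own pace and stop on an object; FORCE is the grip in N (left out, the last holds). Time passes only in rows, so rows that do not move let the fingers close. It gives the time, the measured TCP pose, the force, the opening and the grip force at its end, in the units of the state.
- bot.get_obs(): the state, without advancing time (a new reading comes with each control period).
- viewer.capture(name): name is "side" or "top" or "wrist"; returns a dict with "color" (480x640x3 uint8, red, green, blue), "camera_matrix" (3x3 intrinsics, pixels), "distortion" ([k1, k2, p1, p2, k3] as OpenCV has them; the pictures are not rectified), "extrinsics" (4x4, takes a point from camera to world coordinates). Camera axes: x right, y down, z forward; pixel columns grow to the right and rows downward; lengths in m; the calibration is good to about 2 mm. A picture is of the moment at which its call begins. There is no depth.
- bot.job_done(): hands the job in; it is judged then, once.
Trained networks look in a picture, given as the dict that the camera call returned (one of the last four; its "shot" number tells which), for a name from the list of things; names that differ only in an ending like _2 or _b are one class to them, and where a whole thing is asked for, a point or a joint stands for the part that bears it (a point fixed in the world has none). Each returns a list of dicts, best first, with "p" (0 to 1); they miss things now and then, are a little off and sometimes report something else, mostly with a low value. They report only what shows in the picture. A call takes as long as a camera call.
- spotter.look_for(picture, label): "position" ([x, y, z] in m, in world coordinates, good to about 4 mm: the middle of the surface that is visible of it).
The state is a dict: "clock": time; "q": joint angles; "joint_vel": joint speeds; "effort": joint torques, N m; "position": TCP position; "tool_rot": TCP orientation; "ft_force": force on the tool from outside, world axes, zero at the start; "ft_torque": the same for the moment, N m; "finger_gap": opening from 0.0 (shut) to 1.0 (fully open); "grip_force": force on a finger pad.
Only numpy, scipy, OpenCV 4.12 (cv2) and the standard library are available. Lean on these libraries where they do the work, as an engineer would, in place of code of your own. Each camera call takes 0.05 s, during which the arm holds its last target. There are 200 camera calls.

### The job

First stand the blue-capped reference cell upright on the narrow post of the light bench, in the middle and with its clear windows square to the beam, and let go of it. Then take the orange-capped cell and hold it upright and still in the open gap on the orange side, centred in the beam with its windows square to it and clear of the bench, and finish while still holding it there. Grip the cells by their frosted faces only, never touch the clear windows, keep the cells from tipping over, and leave the other things on the table where they are.

Things in the scene. Friction and masses are not known exactly. Their poses are not given: they have to be found in the camera images.
- bench: Two-beam light bench, fixed on the worktop: aluminium base 60 (its x) x 390 (its y) x 16 mm, origin mid-underside, z up. Beams run along its y, 100 mm above the worktop, from the grey lamp housing in the middle (52 x 60 mm) to black detectors at both ends (46 x 40 mm, centred at y = +-160 mm); housings 124 to 128 mm tall. At -y: blue band, narrow post in the gap. At +y: orange band, open gap.
- post_top (a point): Middle of the top of the narrow post in the blue gap, 70 mm above the worktop; flat black rubber pad 22 mm (x) x 30 mm (y), axes as the bench's. A cell standing on it has its centre 30 mm higher, in the beam.
- open_beam (a point): Middle of the beam in the open orange gap, 100 mm above the worktop, half-way between lamp and detector; axes as the bench's, the beam along y. Nothing stands below it but the bench's base (top 16 mm above the worktop). Lens barrels 28 mm in diameter stand 10 mm into either gap, which leaves each 90 mm long.
- reference_center (a point): Centre of the blue-capped upright glass cell (pale blue tint), 30 mm above its underside. Body 34 mm along its x (light path) x 24 mm along its y x 60 mm tall (z up). Frosted white faces: the two wide ones, at +-12 mm along y, 32 mm wide. Clear windows: the two narrow ones, at +-17 mm along x. Blue stopper 28 x 20 x 8 mm on top.
- sample_center (a point): Centre of the orange-capped upright glass cell (amber tint), 30 mm above its underside. Body 34 mm along its x (light path) x 24 mm along its y x 60 mm tall (z up). Frosted white faces: the two wide ones, at +-12 mm along y, 32 mm wide. Clear windows: the two narrow ones, at +-17 mm along x. Orange stopper 28 x 20 x 8 mm on top.
- reference: The blue-capped cell as a whole; origin in the middle of its underside, axes as in reference_center. Stands upright on the worktop at the start, 45 to 85 g.
- sample: The orange-capped cell as a whole; origin in the middle of its underside, axes as in sample_center. Stands upright on the worktop at the start, 45 to 85 g.
- reference_window_a: Clear window of the blue-capped cell, thin pane 16 mm wide and 57 mm tall on the cell's -x end; must not be touched by the gripper. The origin given is that of the cell: the middle of its underside.
- reference_window_b: Clear window of the blue-capped cell, thin pane 16 mm wide and 57 mm tall on the cell's +x end; must not be touched by the gripper. The origin given is that of the cell: the middle of its underside.
- sample_window_a: Clear window of the orange-capped cell, thin pane 16 mm wide and 57 mm tall on the cell's -x end; must not be touched by the gripper. The origin given is that of the cell: the middle of its underside.
- sample_window_b: Clear window of the orange-capped cell, thin pane 16 mm wide and 57 mm tall on the cell's +x end; must not be touched by the gripper. The origin given is that of the cell: the middle of its underside.
- timer: White bench timer 66 x 66 x 18 mm, behind the bench; a bystander, origin under its centre.
- tube: Blue-capped plastic tube standing upright, 33 mm in diameter, 114 mm tall, behind the bench; a bystander, origin under its centre.
- well_plate: Clear well plate 128 x 85 x 14 mm, behind the bench; a bystander, origin under its centre.
- flask: Lying culture flask with teal cap and pink contents, 51 x 100 x 29 mm, at the right; a bystander, origin under its centre.
- calculator: Grey pocket calculator 118 x 70 x 12 mm, at the left; a bystander, origin under its centre.
- marker: Red marker 135 x 16 x 17 mm lying at the left; a bystander, origin under its centre.

How it is judged:
By the outcome, as a careful person would: the job done as asked, in the order asked, and still so for the second after the job is handed in, while the arm keeps its last pose, push and grip.
It also fails if it takes over 64 s, if anything falls off the work surface, if the arm or the gripper's body presses on something with over 40 N, if the wrist force passes 120 N, or if a joint passes its speed limit or range.

## Working session

There is one attempt and no reset: what is moved stays moved. The work goes in short steps, Python scripts to look and compute and a shell command to move; the robot and the scene stay as the last step left them, time stands still between calls to the robot, and variables do not carry over. Pictures are saved under pics/ and viewed, at most 10 in all, crops included, and the job is handed in when it is done.

```bash
ls; mkdir -p pics; python3 - <<'E'
from plant import bot,viewer,spotter
import cv2,numpy as np
o=bot.get_obs();print(o)
for n in ("top","side"):
    p=viewer.capture(n);cv2.imwrite(f"pics/{n}0.png",p["color"][:,:,::-1])
    print(n,p["extrinsics"].round(3).tolist(),p["camera_matrix"].round(1).tolist(),p["distortion"])
    for l in ("bench","reference","sample","post_top","open_beam","reference_window_a","sample_window_a"):
        try: print(l,[(np.round(d["position"],4).tolist(),round(d["p"],2)) for d in spotter.look_for(p,l)[:3]])
        except Exception as e: print(l,e)
E
```

```text
pics
{'clock': 0.0, 'q': array([-1.47450133e+00,  5.28507508e-01,  1.43393957e+00,  2.10972199e-05,
        1.18142041e+00, -1.78511384e-01]), 'joint_vel': array([-0.00146511, -0.00081965, -0.00011498,  0.0011934 ,  0.00151419,
        0.00192955]), 'effort': array([ 2.60504257e-04, -4.42353702e+01, -1.78023756e+01, -3.21601046e-04,
        8.39369459e-03,  9.74442031e-06]), 'position': array([ 0.16955494, -0.60078931,  0.23029639]), 'tool_rot': array([ 9.90574933e-01,  1.36967180e-01,  5.64903407e-05, -1.13605880e-03]), 'ft_force': array([ 0.26959282, -0.50811437,  0.29381252]), 'ft_torque': array([-0.01199342, -0.03993364, -0.00530224]), 'grip_force': 0.0, 'finger_gap': 1.0012581802230234}
top [[-0.026, -0.991, 0.132, 0.423], [-1.0, 0.024, -0.018, 0.082], [0.015, -0.133, -0.991, 1.491], [0.0, 0.0, 0.0, 1.0]] [[604.2, 0.0, 324.3], [0.0, 604.2, 238.4], [0.0, 0.0, 1.0]] [-0.01790082  0.          0.          0.          0.        ]
bench [([0.6099, 0.1429, 0.0151], 0.82), ([0.4724, -0.2626, 0.0071], 0.6)]
reference [([0.4799, 0.1873, 0.0685], 0.48), ([0.4415, 0.4097, 0.0111], 0.16)]
sa
[... 265 characters left out ...]
]
side [[-0.821, -0.231, 0.521, 0.046], [-0.57, 0.351, -0.743, 0.909], [-0.011, -0.907, -0.42, 0.563], [0.0, 0.0, 0.0, 1.0]] [[453.5, 0.0, 316.7], [0.0, 453.5, 238.5], [0.0, 0.0, 1.0]] [-0.0265979  0.         0.         0.         0.       ]
bench [([0.6001, 0.1718, 0.0563], 0.81)]
reference [([0.785, -0.1487, 0.0117], 0.69), ([0.4727, 0.2031, 0.0392], 0.66), ([0.4406, -0.1139, 0.0394], 0.25)]
sample [([0.4418, -0.1135, 0.0378], 0.62)]
post_top [([0.6046, 0.1726, 0.0602], 0.94), ([0.7671, 0.2466, 0.0667], 0.31)]
open_beam [([0.5975, 0.1727, 0.0601], 0.62)]
reference_window_a [([0.4604, 0.1951, 0.0343], 0.6)]
sample_window_a [([0.4728, 0.2052, 0.0401], 0.49), ([0.4248, -0.1159, 0.031], 0.43)]
```

View pics/top0.png

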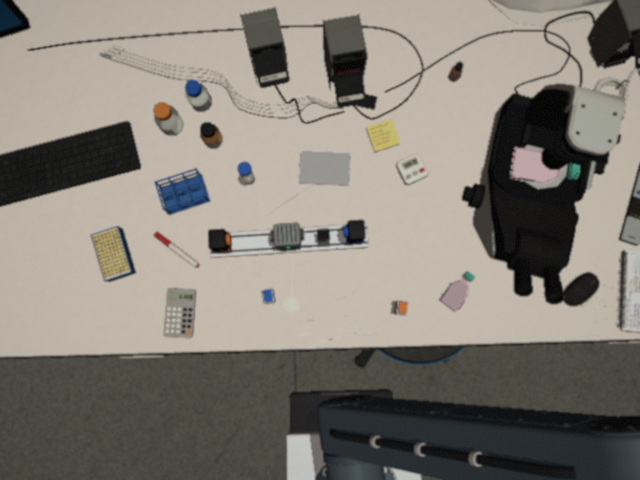

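View pics/side0.png

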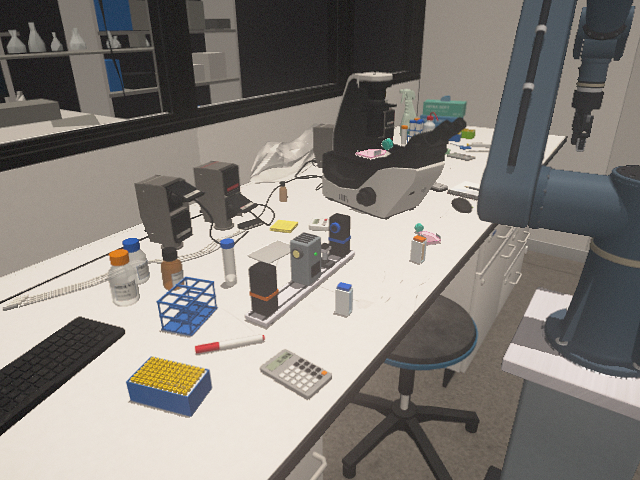

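The top view shows the lamp at (287,235), the orange detector at (219,240), the blue detector at (355,232) and the dark post at (322,237). The blue-capped cell is at (268,296) and the orange-capped one at (400,308). The side view agrees, with both cells upright in front of the bench.

```bash
cat > h.py <<'E'
from plant import bot,viewer,spotter
import cv2,numpy as np
from scipy.spatial.transform import Rotation as Ro
def p2w(p,uv,z):
    n=cv2.undistortPoints(np.float64(uv).reshape(-1,1,2),p["camera_matrix"],np.float64(p["distortion"])).reshape(-1,2)
    E=p["extrinsics"];d=np.c_[n,np.ones(len(n))]@E[:3,:3].T
    return E[:3,3]+d*((z-E[2,3])/d[:,2])[:,None]
def w2p(p,X):
    E=np.linalg.inv(p["extrinsics"]);return cv2.projectPoints(np.float64(X).reshape(-1,1,3),cv2.Rodrigues(E[:3,:3])[0],E[:3,3],p["camera_matrix"],np.float64(p["distortion"]))[0].reshape(-1,2)
def Rd(psi): # tool down, y axis at world angle psi (deg)
    c,s=np.cos(np.radians(psi)),np.sin(np.radians(psi));return np.array([[-s,c,0],[c,s,0],[0,0,-1.]])
def go(pos,psi):
    o=bot.get_obs();R=Ro.from_quat(o["tool_rot"]).as_matrix();T=Rd(psi)
    print("now",o["clock"],(o["position"]*1e3).round(1),"twist deg",np.degrees(Ro.from_matrix(R.T@T).as_rotvec()).round(2),
     "lin after twist mm",(T.T@(np.array(pos)-o["position"])*1e3).round(1),"lin now",(R.T@(np.array(pos)-o["position"])*1e3).round(1))
def cap(p,col):
    h=cv2.cvtColor(p["color"],cv2.COLOR_RGB2HSV);lo,hi=((105,140,60),(125,255,255)) if col=="b" else ((3,140,80),(18,255,255))
    m=cv2.inRange(h,lo,hi);n,_,st,ce=cv2.connectedComponentsWithStats(m)
    return m,[(st[i].tolist(),ce[i].round(1).tolist()) for i in np.argsort(-st[1:,4])[:4]+1]
E
python3 - <<'E'
from h import *
p=viewer.capture("wrist");o=bot.get_obs()
T=np.eye(4);R=Ro.from_quat(o["tool_rot"]).as_matrix();T[:3,:3]=R;T[:3,3]=o["position"]
print((np.linalg.inv(T)@p["extrinsics"]).round(3),p["camera_matrix"].round(1).tolist(),p["distortion"]); print(R.round(3))
t=viewer.capture("top")
print(p2w(t,[(268,296),(400,308)],.068).round(3),p2w(t,[(287,235),(219,240),(355,232)],.126).round(3))
print(cap(t,"b")[1],cap(t,"o")[1])
go((.47,.19,.25),0);go((.47,.19,.25),180)
E
```

```text
[[ 0.001 -0.948 -0.318  0.081]
 [ 1.     0.001  0.001  0.001]
 [-0.    -0.318  0.948 -0.143]
 [ 0.     0.     0.     1.   ]] [[425.9, 0.0, 313.1], [0.0, 425.9, 244.0], [0.0, 0.0, 1.0]] [-0.0157507  0.         0.         0.         0.       ]
[[ 0.962  0.271  0.   ]
 [ 0.271 -0.962 -0.   ]
 [-0.     0.    -1.   ]]
[[ 0.48   0.191  0.068]
 [ 0.444 -0.118  0.068]] [[ 0.615  0.142  0.126]
 [ 0.607  0.296  0.126]
 [ 0.618 -0.014  0.126]]
[([161, 174, 47, 39, 1089], [184.3, 194.0]), ([186, 81, 15, 15, 167], [192.8, 87.9]), ([239, 163, 11, 12, 110], [244.1, 168.6]), ([264, 291, 8, 10, 64], [267.5, 295.4])] [([154, 103, 17, 17, 212], [161.9, 110.8]), ([204, 132, 14, 12, 84], [211.9, 138.7]), ([399, 302, 8, 11, 69], [402.1, 307.2]), ([225, 233, 5, 12, 49], [227.2, 238.7])]
now 0.9 [ 169.6 -601.5  231.3] twist deg [  0.    -0.   -74.26] lin after twist mm [791.5 300.4 -18.7] lin now [ 503.8 -680.4  -18.7]
now 0.9 [ 169.6 -601.5  231.3] twist deg [ -0.    -0.   105.74] lin after twist mm [-791.5 -300.4  -18.7] lin now [ 503.8 -680.4  -18.7]
```

```bash
python3 -m crank '{"linear":[[0,0,0],[0,0,0],[0,0,0],[0,0,0],[0,0,0],[0,0,0],[0,0,0],[0,0,0],[0,0,0]],"twist":[[0,0,-8.25],[0,0,-8.25],[0,0,-8.25],[0,0,-8.25],[0,0,-8.25],[0,0,-8.25],[0,0,-8.25],[0,0,-8.25],[0,0,-8.25]],"grip":[85,85,85,85,85,85,85,85,85]}' 30
python3 -m crank '{"linear":[[40,19,0],[40,19,0],[40,19,0],[40,19,0],[40,19,0],[40,19,0],[40,19,0],[40,19,0],[40,19,0],[40,19,0],[40,19,0],[40,19,0]],"twist":[[0,0,0],[0,0,0],[0,0,0],[0,0,0],[0,0,0],[0,0,0],[0,0,0],[0,0,0],[0,0,0],[0,0,0],[0,0,0],[0,0,0]],"grip":[85,85,85,85,85,85,85,85,85,85,85,85]}'
python3 -m crank '{"linear":[[39,9,0],[39,9,0],[39,9,0],[39,9,0],[39,9,0],[39,9,0],[39,9,0],[39,9,0],[0,0,0],[0,0,0]],"twist":[[0,0,0],[0,0,0],[0,0,0],[0,0,0],[0,0,0],[0,0,0],[0,0,0],[0,0,0],[0,0,0],[0,0,0]],"grip":[85,85,85,85,85,85,85,85,85,85]}'
python3 - <<'E'
from h import *
p=viewer.capture("wrist");cv2.imwrite("pics/w1.png",p["color"][:,:,::-1])
m,c=cap(p,"b");print(c)
for l in ("bench","reference"): print(l,[(np.round(d["position"],4).tolist(),round(d["p"],2)) for d in spotter.look_for(p,l)[:3]])
go((.48,.191,.25),0)
E
```

```text
clock: 1.8
position: [0.1696, -0.6015, 0.2313]
tool_rot: [0.705, 0.709, -0.0, -0.0]
ft_force: [0.1, -0.7, -0.1]
finger_gap: 0.997
grip_force: 0.0
clock: 3.0
position: [0.3984, -0.12, 0.2317]
tool_rot: [0.707, 0.707, 0.0, 0.001]
ft_force: [0.2, -0.3, -0.2]
finger_gap: 0.995
grip_force: 0.0
clock: 4.0
position: [0.4694, 0.1911, 0.2312]
tool_rot: [0.706, 0.708, -0.0, 0.0]
ft_force: [-0.3, 0.7, 0.7]
finger_gap: 0.995
grip_force: 0.0
[([308, 200, 38, 28, 873], [326.7, 213.5]), ([631, 0, 9, 16, 114], [634.9, 6.7]), ([454, 431, 4, 9, 23], [455.7, 435.5])]
bench [([0.6014, 0.2136, 0.0818], 0.8)]
reference [([0.4773, 0.2005, 0.0655], 0.76)]
now 4.15 [469.3 189.4 231.3] twist deg [-0.04  0.03 -0.08] lin after twist mm [  1.6  10.7 -18.7] lin now [  1.6  10.7 -18.8]
```

View pics/w1.png

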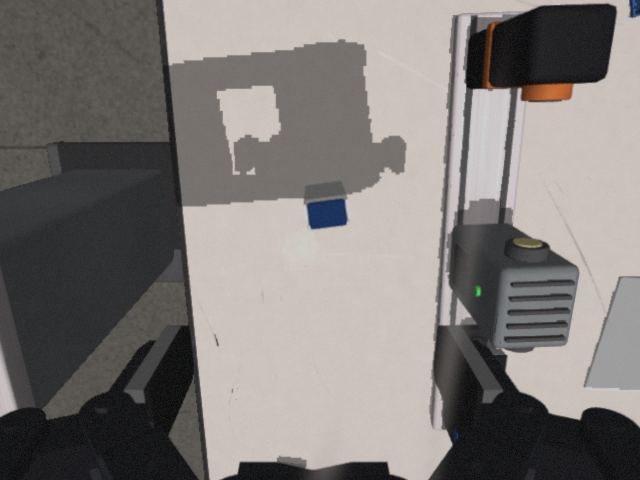

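The blue cap is centred at (327,214), with its long side along world x, and the frosted +y face shows just above it. So I grip along world y. The lamp is at (515,285) and the orange detector at (540,45). I'll turn 90° and look at the whole bench from above.

```bash
python3 -m crank '{"linear":[[0,0,-6],[0,0,-6],[0,0,-6],[0,0,-6],[0,0,-6],[0,0,-6],[0,0,-6],[0,0,-6],[0,0,-6],[0,0,-6],[0,0,-6],[-35,-16,0],[-35,-16,0],[-35,-16,0],[0,0,0],[0,0,0]],"twist":[[0,0,-8.2],[0,0,-8.2],[0,0,-8.2],[0,0,-8.2],[0,0,-8.2],[0,0,-8.2],[0,0,-8.2],[0,0,-8.2],[0,0,-8.2],[0,0,-8.2],[0,0,-8.2],[0,0,0],[0,0,0],[0,0,0],[0,0,0],[0,0,0]],"grip":[85,85,85,85,85,85,85,85,85,85,85,85,85,85,85,85]}'
python3 - <<'E'
from h import *
import pickle
p=viewer.capture("wrist");cv2.imwrite("pics/w2.png",p["color"][:,:,::-1]);pickle.dump(p,open("w2.pkl","wb"))
print(cap(p,"b")[1],cap(p,"o")[1])
E
```

```text
clock: 5.75
position: [0.5748, 0.1409, 0.2968]
tool_rot: [-0.0, 1.0, 0.0, -0.001]
ft_force: [-0.1, 0.3, 0.0]
finger_gap: 0.99
grip_force: 0.0
[([486, 287, 137, 111, 6362], [546.2, 333.4]), ([401, 398, 31, 34, 810], [415.6, 414.8]), ([364, 67, 25, 37, 785], [376.1, 84.7]), ([146, 246, 16, 33, 375], [152.9, 262.3])] [([476, 235, 13, 31, 309], [482.3, 250.5]), ([487, 210, 27, 3, 53], [500.7, 210.7]), ([469, 212, 4, 5, 11], [470.2, 214.1]), ([454, 432, 1, 1, 1], [454.0, 432.0])]
```

View pics/w2.png

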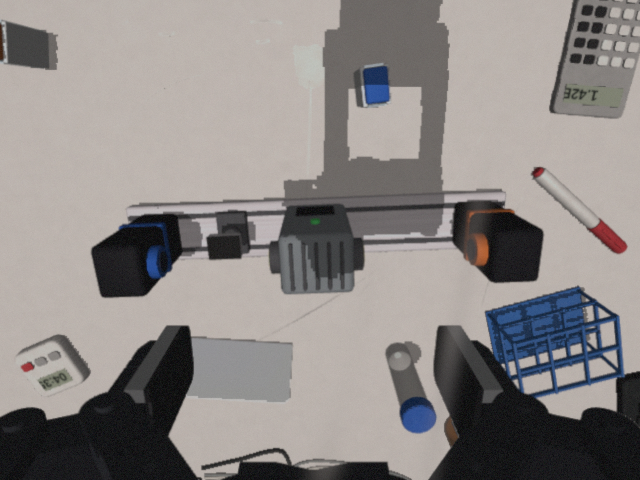

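```bash
cat > fit.py <<'E'
from h import *
import pickle
from scipy.optimize import least_squares
p=pickle.load(open("w2.pkl","rb"))
# bench-frame points -> pixels. bench +x = image down, +y = image right
P=[((-.030,-.195,.016),(128,207)),((-.030,.195,.016),(505,191)),
   ((-.011,-.100,.070),(207.5,235)),((-.011,-.070,.070),(242,233)),((.011,-.070,.070),(242,258)),((.011,-.100,.070),(208,260))]
X=np.array([a for a,_ in P]);U=np.array([b for _,b in P],float)
def W(v,X):
    c,s=np.cos(v[2]),np.sin(v[2]);return np.c_[v[0]+c*X[:,0]-s*X[:,1],v[1]+s*X[:,0]+c*X[:,1],X[:,2]]
r=least_squares(lambda v:(w2p(p,W(v,X))-U).ravel(),[.61,.142,.03]);v=r.x
print(v[:2].round(4),np.degrees(v[2]).round(2));print(r.fun.reshape(-1,2).round(1).tolist())
print("post",W(v,np.array([[0,-.085,.07]])).round(4),"open",W(v,np.array([[0,.085,.1]])).round(4))
m,_=cap(p,"b");m[:60]=0;m[:, :355]=0;m[:,400:]=0;m[115:]=0
k=cv2.boxPoints(cv2.minAreaRect(cv2.findNonZero(m)));w=p2w(p,k,.068);print("cap",w.mean(0).round(4),np.diff(w[:,:2],axis=0).round(4).tolist())
im=cv2.resize(p["color"][50:310,80:560,::-1],None,fx=1.66,fy=1.66,interpolation=cv2.INTER_CUBIC)
def box(cx,cy,sx,sy,z,col):
    B=np.array([[cx+a*sx/2,cy+b*sy/2,z] for a,b in((-1,-1),(-1,1),(1,1),(1,-1))])
    q=(w2p(p,W(v,B))-[80,50])*1.66;cv2.polylines(im,[q.round().astype(int)],True,col,1)
box(0,0,.06,.39,.016,(0,255,0));box(0,-.085,.022,.03,.07,(0,0,255));box(0,0,.052,.06,.126,(0,255,255))
for s in(-1,1):box(0,s*.16,.046,.04,.126,(255,255,0))
cv2.polylines(im,[((k-[80,50])*1.66).astype(int)],True,(0,0,255),1)
cv2.imwrite("pics/fit.png",im)
E
python3 fit.py
```

```text
[0.6154 0.1441] 2.42
[[-3.0, -0.7], [3.6, -0.0], [-0.4, 1.2], [-2.1, 1.9], [0.1, -0.4], [1.9, -1.2]]
post [[0.619  0.0592 0.07  ]] open [[0.6118 0.229  0.1   ]]
cap [0.4792 0.1917 0.068 ] [[-0.0018, 0.0184], [0.0268, 0.0043], [0.0019, -0.0188]]
```

View pics/fit.png

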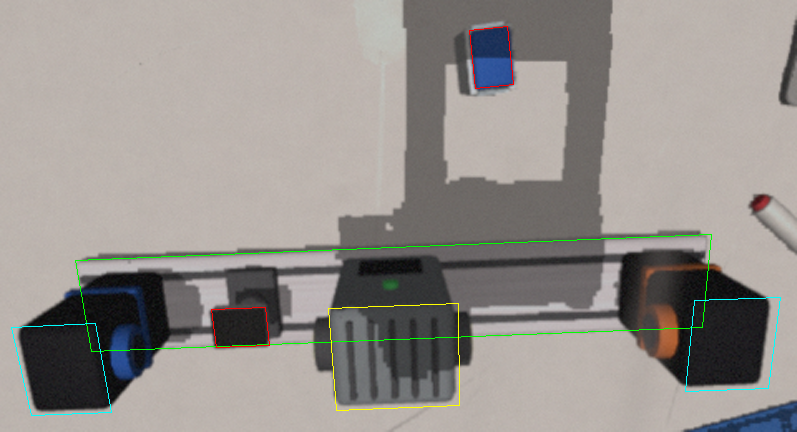

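The fit agrees with the picture: post top and base edges coincide, and the housings match apart from their rounded edges. The bench yaw is about 2.4°. Next I go above the blue cell and look from close by.

```bash
python3 -m crank '{"linear":[[0,0,0],[30,21,0],[30,21,10],[29,20,30],[0,0,40],[0,0,40],[0,0,27],[0,0,0],[0,0,0]],"twist":[[0,0,-7],[0,0,0],[0,0,0],[0,0,0],[0,0,0],[0,0,0],[0,0,0],[0,0,0],[0,0,0]],"grip":[85,85,85,85,85,85,85,85,85]}'
cat > look.py <<'E'
from h import *
import sys
p=viewer.capture("wrist");cv2.imwrite(f"pics/{sys.argv[2]}.png",p["color"][:,:,::-1])
m,c=cap(p,sys.argv[1]);print(c[:2])
n,L,st,ce=cv2.connectedComponentsWithStats(m)
q=w2p(p,[[float(sys.argv[3]),float(sys.argv[4]),.068]])[0]
i=min([i for i in range(1,n) if st[i,4]>150],key=lambda i:np.hypot(*(ce[i]-q)))
k=cv2.boxPoints(cv2.minAreaRect(cv2.findNonZero((L==i).astype(np.uint8))));w=p2w(p,k,.068)
# rectangle fit in the world plane
y,x=np.nonzero(L==i);g=p2w(p,np.c_[x,y],.068)[:,:2];r=cv2.minAreaRect((g*1e3).astype(np.float32));print("cap rect mm",r)
E
python3 look.py b w3 .479 .192
```

```text
clock: 6.7
position: [0.4781, 0.1933, 0.1509]
tool_rot: [-0.063, 0.998, -0.0, -0.0]
ft_force: [0.4, 0.3, 0.7]
finger_gap: 0.994
grip_force: 0.0
[([296, 231, 33, 47, 1504], [312.1, 254.2]), ([0, 406, 2, 8, 11], [0.4, 409.9])]
cap rect mm ((477.9735107421875, 192.04627990722656), (27.536569595336914, 18.290287017822266), 7.294482231140137)
```

View pics/w3.png

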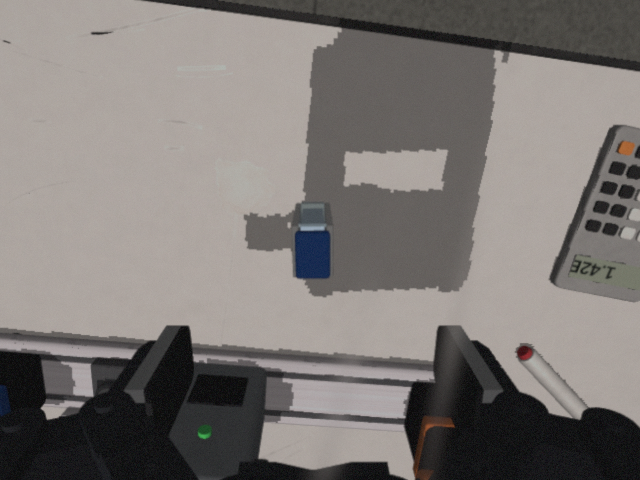

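The cap is at (312,254), square to the picture and midway between the fingers, with the clear window facing up in the image, off the finger line. Now I descend and grip.

```bash
python3 -m crank '{"linear":[[0,-1,30],[0,0,35],[0,0,35],[0,0,23],[0,0,10],[0,0,0],[0,0,0],[0,0,0],[0,0,0],[0,0,0],[0,0,0],[0,0,0],[0,0,0],[0,0,0]],"twist":[[0,0,0],[0,0,0],[0,0,0],[0,0,0],[0,0,0],[0,0,0],[0,0,0],[0,0,0],[0,0,0],[0,0,0],[0,0,0],[0,0,0],[0,0,0],[0,0,0]],"grip":[85,85,85,85,85,85,15,15,15,15,15,15,15,15]}' 40
```

```text
clock: 8.15
position: [0.4795, 0.1923, 0.0182]
tool_rot: [-0.063, 0.998, 0.0, 0.001]
ft_force: [-1.4, 0.1, 7.3]
finger_gap: 0.281
grip_force: 39.9
```

```bash
python3 -m crank '{"linear":[[0,0,-10],[0,0,-30],[0,0,-40],[0,0,-45],[0,0,-45],[0,0,-30]],"twist":[[0,0,0],[0,0,0],[0,0,0],[0,0,0],[0,0,0],[0,0,0]],"grip":[15,15,15,15,15,15]}'
python3 -m crank '{"linear":[[0,0,0],[0,0,0],[0,0,0],[0,0,0],[0,0,0],[0,0,0],[0,0,0],[0,0,0],[0,0,0],[0,0,0],[0,0,0],[0,0,0],[0,0,0]],"twist":[[0,0,7.9],[0,0,7.9],[0,0,7.9],[0,0,7.9],[0,0,7.9],[0,0,7.9],[0,0,7.9],[0,0,7.9],[0,0,7.9],[0,0,7.9],[0,0,7.9],[0,0,7.9],[0,0,0]],"grip":[15,15,15,15,15,15,15,15,15,15,15,15,15]}'
python3 - <<'E'
from h import *
go((.619,.0592,.218),2.4)
p=viewer.capture("wrist");cv2.imwrite("pics/w4.png",p["color"][:,:,::-1])
E
```

```text
clock: 8.75
position: [0.4794, 0.1923, 0.2208]
tool_rot: [-0.063, 0.998, 0.0, 0.002]
ft_force: [0.4, -0.1, 0.1]
finger_gap: 0.276
grip_force: 39.3
clock: 10.05
position: [0.4784, 0.1921, 0.2175]
tool_rot: [0.692, 0.722, -0.0, -0.0]
ft_force: [0.4, -0.4, -0.1]
finger_gap: 0.274
grip_force: 39.2
now 10.05 [478.4 192.1 217.5] twist deg [-0.03  0.    0.01] lin after twist mm [-138.7  135.    -0.5] lin now [-138.7  134.9   -0.6]
```

View pics/w4.png

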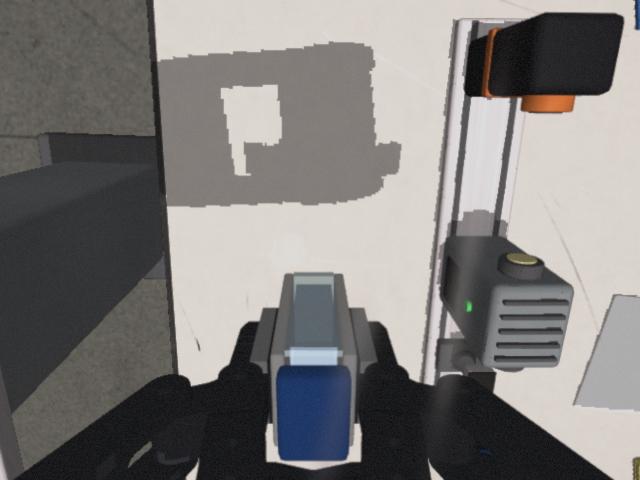

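The cell is held square between the fingers, with its cap centred at (314,412) and the windows clear of the fingers. Moving above the post.

```bash
python3 -m crank '{"linear":[[-28,27,0],[-28,27,0],[-28,27,0],[-28,27,0],[-27,27,0],[0,0,0],[0,0,0],[0,0,0]],"twist":[[0,0,0],[0,0,0],[0,0,0],[0,0,0],[0,0,0],[0,0,0],[0,0,0],[0,0,0]],"grip":[15,15,15,15,15,15,15,15]}'
python3 - <<'E'
from h import *
import pickle
p=viewer.capture("wrist");cv2.imwrite("pics/w5.png",p["color"][:,:,::-1]);pickle.dump((p,bot.get_obs()),open("w5.pkl","wb"))
o=bot.get_obs();c=p2w(p,[(314,412)],o["position"][2]+.0498)[0];R=Ro.from_quat(o["tool_rot"]).as_matrix()
print("cap centre minus TCP, tool mm",(R.T@(c-o["position"])*1e3).round(1))
m,_=cap(p,"b");m[:340]=0;n,L,st,ce=cv2.connectedComponentsWithStats(m);i=1+np.argmax(st[1:,4]);print(st[i],ce[i])
go((.619,.0592,.218),2.42)
E
```

```text
clock: 10.9
position: [0.6183, 0.0596, 0.217]
tool_rot: [0.692, 0.722, -0.001, -0.001]
ft_force: [0.8, 0.7, -0.8]
finger_gap: 0.278
grip_force: 39.4
cap centre minus TCP, tool mm [  2.4   0.1 -49.8]
[ 277  366   60   94 4698] [303.64857386 410.651341  ]
now 10.95 [618.2  59.9 217.1] twist deg [-0.1  -0.03  0.09] lin after twist mm [-0.7  0.7 -0.9] lin now [-0.7  0.7 -0.9]
```

View pics/w5.png

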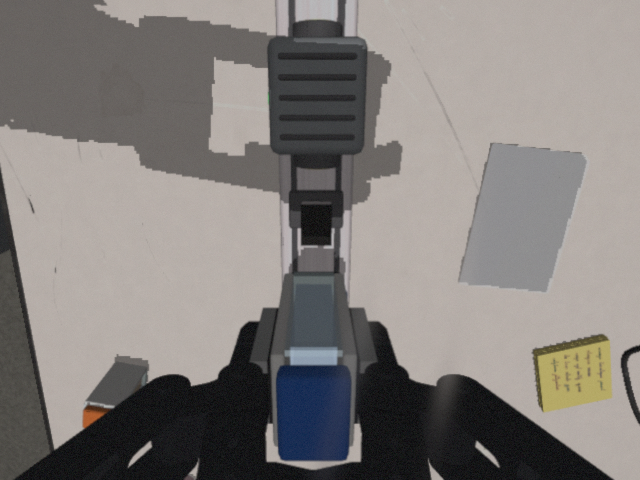

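The post pad spans (301–332, 203–245), centre about (316.5,224). Bench edges are vertical in the picture, so the yaw is right.

```bash
python3 - <<'E'
from h import *
import pickle
p,o=pickle.load(open("w5.pkl","rb"))
print(p["color"][195:256:2,316].mean(1).astype(int).tolist(),p["color"][224,290:345].mean(1).astype(int).tolist())
w=p2w(p,[(301,203),(332.5,203),(332.5,245),(301,245),(316.5,224)],.07);print(w.round(4).tolist())
R=Ro.from_quat(o["tool_rot"]).as_matrix();print("post-TCP tool mm",(R.T@(w[4]-o["position"])*1e3).round(1))
E
```

```text
[41, 41, 37, 63, 66, 20, 23, 17, 24, 23, 24, 27, 18, 30, 19, 22, 19, 20, 18, 20, 15, 32, 22, 26, 22, 112, 146, 104, 106, 103, 102] [66, 72, 72, 70, 74, 71, 74, 73, 71, 69, 58, 32, 15, 18, 21, 26, 15, 23, 24, 17, 28, 15, 13, 13, 19, 14, 14, 18, 24, 18, 21, 14, 28, 25, 15, 14, 27, 20, 18, 25, 27, 40, 61, 70, 72, 72, 71, 75, 72, 73, 72, 69, 98, 149, 178]
[[0.6086, 0.0732, 0.07], [0.6305, 0.0742, 0.07], [0.6323, 0.0435, 0.07], [0.6097, 0.0424, 0.07], [0.6201, 0.0586, 0.07]]
post-TCP tool mm [ -1.5   2.1 147.1]
```

```bash
python3 -m crank '{"linear":[[-3.4,1.8,0],[0,0,25],[0,0,35],[0,0,35],[0,0,20],[0,0,8],[0,0,3],[0,0,0],[0,0,0],[0,0,0]],"twist":[[0,0,0],[0,0,0],[0,0,0],[0,0,0],[0,0,0],[0,0,0],[0,0,0],[0,0,0],[0,0,0],[0,0,0]],"grip":[15,15,15,15,15,15,15,15,15,15]}'
python3 -c "
from plant import bot
o=bot.get_obs();print(o['position'],o['ft_force'],o['tool_rot'])"
```

```text
clock: 11.95
position: [0.6225, 0.0556, 0.0927]
tool_rot: [0.692, 0.722, 0.001, 0.001]
ft_force: [-0.5, 0.0, -0.2]
finger_gap: 0.272
grip_force: 39.5
[0.62245223 0.05559981 0.09272179] [-0.48853322  0.02570811 -0.20832944] [0.69211339 0.72178758 0.000822   0.00103514]
```

```bash
python3 -c "
from h import *
for i in range(5):
  p=viewer.capture('side' if i==4 else 'wrist');print((bot.get_obs()['position']*1e3).round(2))
  if i==3:cv2.imwrite('pics/w6.png',p['color'][:,:,::-1])
q=w2p(p,[[.62,.0586,.1]])[0].astype(int);print(q)
c=p['color'][q[1]-45:q[1]+45,q[0]-60:q[0]+60,::-1];cv2.imwrite('pics/s6.png',cv2.resize(c,None,fx=6,fy=6,interpolation=cv2.INTER_CUBIC))"
```

```text
[622.29  55.57  92.52]
[622.12  55.57  92.34]
[621.95  55.58  92.11]
[621.84  55.59  91.92]
[621.74  55.58  91.77]
[324 234]
```

View pics/w6.png

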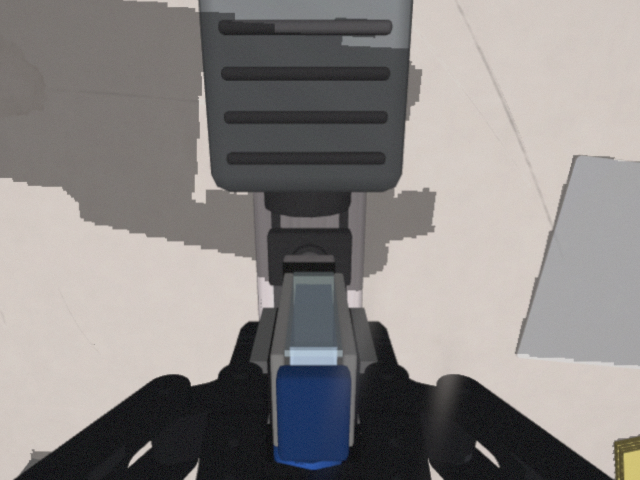

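The barrel and pad ahead of the cell are centred near column 310 and the cell near 314, about 1 mm off. The arm is still settling toward its target, so I'll wait.

```bash
python3 -m crank '{"linear":[[0,0,0.5],[0,0,0.5],[0,0,0.5],[0,0,0],[0,0,0],[0,0,0],[0,0,0],[0,0,0],[0,0,0],[0,0,0]],"twist":[[0,0,0],[0,0,0],[0,0,0],[0,0,0],[0,0,0],[0,0,0],[0,0,0],[0,0,0],[0,0,0],[0,0,0]],"grip":[15,15,15,15,15,15,15,15,15,15]}'
```

```text
clock: 13.2
position: [0.6216, 0.0556, 0.0898]
tool_rot: [0.692, 0.722, 0.0, 0.0]
ft_force: [0.3, -0.1, -0.5]
finger_gap: 0.275
grip_force: 39.5
```

```bash
python3 -m crank '{"linear":[[0.8,-1.2,0],[0,0,0.5],[0,0,0.5],[0,0,0.5],[0,0,0.3],[0,0,0],[0,0,0],[0,0,0],[0,0,0],[0,0,0]],"twist":[[0,0,0],[0,0,0],[0,0,0],[0,0,0],[0,0,0],[0,0,0],[0,0,0],[0,0,0],[0,0,0],[0,0,0]],"grip":[15,15,15,15,15,15,15,15,15,15]}'
```

```text
clock: 14.2
position: [0.6204, 0.0564, 0.0882]
tool_rot: [0.692, 0.722, 0.0, 0.0]
ft_force: [-1.1, 0.3, 2.3]
finger_gap: 0.278
grip_force: 39.8
```

Contact is made at the expected height (2.3 N up). Releasing.

```bash
python3 -m crank '{"linear":[[0,0,0],[0,0,0],[0,0,0],[0,0,0],[0,0,0],[0,0,0],[0,0,0],[0,0,0]],"twist":[[0,0,0],[0,0,0],[0,0,0],[0,0,0],[0,0,0],[0,0,0],[0,0,0],[0,0,0]],"grip":[26,29,33,40,50,60,60,60]}' 20
python3 -m crank '{"linear":[[0,0,-5],[0,0,-20],[0,0,-35],[0,0,-40],[0,0,-40],[0,0,0],[0,0,0]],"twist":[[0,0,0],[0,0,0],[0,0,0],[0,0,0],[0,0,0],[0,0,0],[0,0,0]],"grip":[60,60,60,60,60,60,60]}'
python3 look.py b w7 .62 .0586
python3 - <<'E'
from h import *
p=viewer.capture('side');q=w2p(p,[[.62,.0586,.1]])[0].astype(int)
a=p['color'][q[1]-50:q[1]+50,q[0]-66:q[0]+66,::-1];w=cv2.imread("pics/w7.png")
cv2.imwrite('pics/j7.png',np.vstack([cv2.resize(a,(396,300),interpolation=cv2.INTER_CUBIC),cv2.resize(w,(396,297))]))
E
```

```text
clock: 15.0
position: [0.6203, 0.0564, 0.088]
tool_rot: [0.692, 0.722, 0.0, -0.0]
ft_force: [0.3, 0.1, -0.8]
finger_gap: 0.702
grip_force: 0.0
clock: 15.7
position: [0.6208, 0.0564, 0.2296]
tool_rot: [0.692, 0.722, 0.001, 0.001]
ft_force: [0.6, -1.1, -0.6]
finger_gap: 0.701
grip_force: 0.0
[([296, 225, 33, 46, 1437], [311.9, 247.2]), ([292, 287, 40, 25, 609], [311.7, 301.3])]
cap rect mm ((621.1079711914062, 32.14727783203125), (24.3389949798584, 35.9998779296875), 2.417914867401123)
```

View pics/j7.png

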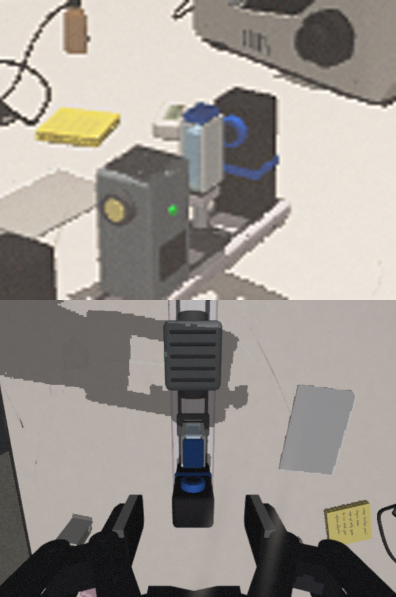

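The side crop shows the blue cell standing upright on the post, and the wrist view shows its cap at (312,247) in the bench line, released. I'll check the centring numerically (no picture views left), then plan the move to the sample.

```bash
python3 - <<'E'
from h import *
p=viewer.capture('wrist');m,_=cap(p,"b");n,L,st,ce=cv2.connectedComponentsWithStats(m)
i=1+np.argmax(st[1:,4]);y,x=np.nonzero(L==i);print(st[i]);g=p2w(p,np.c_[x,y],.138)[:,:2]*1e3;print(cv2.minAreaRect(g.astype(np.float32)))
print(bot.get_obs()["q"].round(2))
t=viewer.capture("top");
for l in("sample","flask"):print([(d["position"].round(4) if hasattr(d["position"],"round") else d["position"],d["p"]) for d in spotter.look_for(t,l)[:2]])
m,_=cap(t,"o");m[:280]=0;m[:,:380]=0;m[330:]=0;m[:,420:]=0;y,x=np.nonzero(m);g=p2w(t,np.c_[x,y],.068)[:,:2]*1e3;print(len(x),cv2.minAreaRect(g.astype(np.float32)))
go((.444,-.118,.25),2.4)
E
```

```text
[ 299  227   34   46 1455]
((620.105224609375, 56.23906326293945), (18.87628746032715, 27.484989166259766), 2.5422117710113525)
[-0.09  0.53  1.44 -0.    1.17 -0.13]
[([0.4465, -0.1195, 0.0684], 0.44)]
[([0.4746, -0.2607, 0.0064], 0.79), ([0.6082, 0.1977, 0.0164], 0.22)]
69 ((445.51239013671875, -122.72709655761719), (15.595524787902832, 23.836166381835938), 79.34523010253906)
now 16.0 [619.5  56.4 226.4] twist deg [-0.18 -0.03 -0.01] lin after twist mm [-166.9 -182.6  -23.6] lin now [-166.9 -182.7  -23.1]
```

```bash
python3 - <<'E'
from h import *
import pickle
p,o=pickle.load(open("w5.pkl","rb"));R=Ro.from_quat(o["tool_rot"]).as_matrix()
f=lambda u,dz:(R.T@(p2w(p,[u],o["position"][2]+dz)[0]-o["position"])*1e3).round(1)
print("rows of col 314",[(r,p["color"][r,314].tolist()) for r in range(336,480,4)])
for r in(346,366,459):print(r,f((314,r),.0498),f((314,r),.0418))
# now
p=viewer.capture("wrist");print([(r,p["color"][r,315].tolist()) for r in range(196,284,2)])
for r in(212,222,226,272):print(r,[p2w(p,[(315,r)],z)[0][1].round(4) for z in(.13,.138)])
E
```

```text
rows of col 314 [(336, [73, 81, 86]), (340, [74, 80, 87]), (344, [70, 78, 85]), (348, [117, 130, 140]), (352, [151, 168, 182]), (356, [147, 163, 175]), (360, [144, 160, 177]), (364, [124, 137, 154]), (368, [17, 31, 58]), (372, [19, 33, 63]), (376, [25, 42, 70]), (380, [21, 44, 80]), (384, [26, 46, 83]), (388, [27, 47, 86]), (392, [26, 46, 85]), (396, [32, 49, 86]), (400, [25, 43, 83]), (404, [31, 48, 85]), (408, [26, 46, 82]), (412, [32, 45, 87]), (416, [27, 47, 85]), (420, [21, 44, 83]), (424, [19, 39, 81]), (428, [28, 46, 83]), (432, [29, 48, 82]), (436, [26, 41, 79]), (440, [32, 49, 84]), (444, [27, 45, 82]), (448, [32, 49, 84]), (452, [32, 46, 81]), (456, [29, 46, 81]), (460, [77, 82, 97]), (464, [173, 164, 160]), (468, [165, 158, 154]), (472, [35, 35, 42]), (476, [34, 31, 35])]
346 [ 22.6   0.1 -49.8] [ 17.6   0.1 -41.8]
366 [ 16.7   0.1 -49.8] [ 11.2   0.1 -41.8]
459 [-13.6   0.1 -49.8] [-21.7   0.2 -41.8]
[(196, [61, 58, 58]), (198, [42, 48, 51]), (200, [83, 86, 92]), (202, [101, 107, 111]), (204, [95, 99, 104]), (206, [78, 84, 92]), (208, [76, 83, 89]), (210, [76, 83, 91]), (
[... 242 characters left out ...]
4, [24, 46, 85]), (236, [21, 45, 84]), (238, [20, 42, 83]), (240, [26, 45, 84]), (242, [22, 45, 84]), (244, [26, 46, 85]), (246, [22, 45, 84]), (248, [29, 45, 85]), (250, [33, 50, 88]), (252, [26, 47, 86]), (254, [32, 51, 88]), (256, [29, 46, 84]), (258, [35, 51, 89]), (260, [17, 41, 83]), (262, [17, 39, 83]), (264, [25, 44, 84]), (266, [21, 43, 82]), (268, [31, 49, 87]), (270, [16, 43, 81]), (272, [40, 56, 84]), (274, [20, 20, 24]), (276, [20, 19, 20]), (278, [13, 16, 15]), (280, [14, 28, 47]), (282, [21, 36, 63])]
212 [np.float64(0.0767), np.float64(0.0788)]
222 [np.float64(0.0708), np.float64(0.073)]
226 [np.float64(0.0683), np.float64(0.0706)]
272 [np.float64(0.0394), np.float64(0.0426)]
```

```bash
python3 -m crank '{"linear":[[0,0,30],[0,0,40],[0,0,40],[0,0,20],[0,0,5],[0,0,0],[0,0,0],[0,0,0],[0,0,0],[0,0,0]],"twist":[[0,0,0],[0,0,0],[0,0,0],[0,0,0],[0,0,0],[0,0,0],[0,0,0],[0,0,0],[0,0,0],[0,0,0]],"grip":[60,60,60,60,60,60,60,60,60,60]}'
```

```text
clock: 17.05
position: [0.6209, 0.0564, 0.0941]
tool_rot: [0.692, 0.722, 0.001, 0.001]
ft_force: [0.4, -0.1, -0.7]
finger_gap: 0.704
grip_force: 0.0
```

```bash
python3 -m crank '{"linear":[[0,0,1],[0,0,0],[0,0,0],[0,0,0],[0,0,0],[0,0,0],[0,0,0],[0,0,0],[0,0,0],[0,0,0],[0,0,0],[0,0,0]],"twist":[[0,0,0],[0,0,0],[0,0,0],[0,0,0],[0,0,0],[0,0,0],[0,0,0],[0,0,0],[0,0,0],[0,0,0],[0,0,0],[0,0,0]],"grip":[60,60,60,45,35,30,28,26,20,15,15,15]}' 25
```

```text
clock: 18.25
position: [0.6204, 0.0564, 0.0921]
tool_rot: [0.692, 0.722, 0.0, 0.0]
ft_force: [0.4, 0.4, 0.5]
finger_gap: 0.277
grip_force: 24.7
```

```bash
python3 -m crank '{"linear":[[0,0,-2],[0,0,-2],[0,0,0],[2.2,0,0],[0,0,0],[0,0,0],[0,0,0],[0,0,0]],"twist":[[0,0,0],[0,0,0],[0,0,0],[0,0,0],[0,0,0],[0,0,0],[0,0,0],[0,0,0]],"grip":[15,15,15,15,15,15,15,15]}'
```

```text
clock: 19.05
position: [0.6202, 0.0586, 0.096]
tool_rot: [0.692, 0.722, -0.0, -0.0]
ft_force: [0.0, -0.2, -1.7]
finger_gap: 0.28
grip_force: 24.6
```

Moved +2.2 mm while lifted; now lower until contact.

```bash
python3 -m crank '{"linear":[[0,0,1.5],[0,0,1],[0,0,0.7],[0,0,0.5],[0,0,0.3],[0,0,0],[0,0,0],[0,0,0]],"twist":[[0,0,0],[0,0,0],[0,0,0],[0,0,0],[0,0,0],[0,0,0],[0,0,0],[0,0,0]],"grip":[15,15,15,15,15,15,15,15]}'
```

```text
clock: 19.85
position: [0.6202, 0.0586, 0.092]
tool_rot: [0.692, 0.722, -0.0, 0.0]
ft_force: [0.1, -0.0, 0.8]
finger_gap: 0.277
grip_force: 24.7
```

```bash
python3 -m crank '{"linear":[[0,0,0.3],[0,0,0],[0,0,0],[0,0,0],[0,0,0],[0,0,0],[0,0,0],[0,0,0],[0,0,-5],[0,0,-20],[0,0,-35],[0,0,-40],[0,0,-40],[0,0,0],[0,0,0],[0,0,0],[0,0,0]],"twist":[[0,0,0],[0,0,0],[0,0,0],[0,0,0],[0,0,0],[0,0,0],[0,0,0],[0,0,0],[0,0,0],[0,0,0],[0,0,0],[0,0,0],[0,0,0],[0,0,0],[0,0,0],[0,0,0],[0,0,0]],"grip":[15,26,29,33,40,50,60,60,60,60,60,60,60,60,60,60,60]}' 20
python3 - <<'E'
from h import *
p=viewer.capture('wrist');m,_=cap(p,"b");n,L,st,ce=cv2.connectedComponentsWithStats(m)
i=1+np.argmax(st[1:,4]);y,x=np.nonzero(L==i);g=p2w(p,np.c_[x,y],.138)[:,:2]*1e3;print(st[i],cv2.minAreaRect(g.astype(np.float32)))
go((.444,-.118,.25),2.4)
E
```

```text
clock: 21.55
position: [0.619, 0.0586, 0.2299]
tool_rot: [0.692, 0.722, -0.001, -0.001]
ft_force: [-0.0, -0.8, -0.7]
finger_gap: 0.703
grip_force: 0.0
[ 300  225   33   47 1438] ((620.0256958007812, 58.31952667236328), (18.472698211669922, 28.51462745666504), 1.9042720794677734)
now 21.6 [619.2  58.6 229.9] twist deg [-0.2  -0.03 -0.01] lin after twist mm [-169.1 -182.4  -20.1] lin now [-169.2 -182.5  -19.5]
```

Reference cap now reads (0.6200, 0.0583) with 2° yaw, matching the post (0.6201, 0.0586). On to the orange cell.

```bash
python3 -m crank '{"linear":[[-28.7,-30.3,0],[-28.7,-30.3,0],[-28.7,-30.3,0],[-28.7,-30.3,0],[-28.7,-30.3,0],[-28.7,-30.3,0],[0,0,7],[0,0,7],[0,0,7],[0,0,7],[0,0,7],[0,0,7],[0,0,7],[0,0,7],[0,0,7],[0,0,0],[0,0,0],[0,0,0]],"twist":[[0,0,0],[0,0,0],[0,0,0],[0,0,0],[0,0,0],[0,0,0],[0,0,-8.5],[0,0,-8.5],[0,0,-8.5],[0,0,-8.5],[0,0,-8.5],[0,0,-8.5],[0,0,-8.5],[0,0,-8.5],[0,0,-8.5],[0,0,0],[0,0,0],[0,0,0]],"grip":[60,60,60,60,60,60,85,85,85,85,85,85,85,85,85,85,85,85]}'
python3 look.py o w8 .445 -.121
python3 - <<'E'
from h import *
w=cv2.imread("pics/w8.png")
for r in range(190,300,8): print(r,[tuple(w[r,c,::-1].tolist()) for c in (290,314,340)])
E
```

```text
clock: 23.4
position: [0.4459, -0.1211, 0.1687]
tool_rot: [0.098, 0.995, 0.0, -0.0]
ft_force: [-0.8, -0.0, -0.1]
finger_gap: 0.993
grip_force: 0.0
[([294, 217, 33, 44, 1306], [309.8, 239.2]), ([317, 217, 1, 1, 1], [317.0, 217.0])]
cap rect mm ((441.9598388671875, -123.0860824584961), (18.803377151489258, 27.595016479492188), 81.02623748779297)
190 [(168, 160, 156), (97, 93, 92), (97, 95, 91)]
198 [(137, 131, 128), (83, 77, 71), (99, 94, 92)]
206 [(97, 93, 90), (81, 73, 64), (98, 93, 89)]
214 [(92, 91, 88), (162, 146, 106), (97, 93, 91)]
222 [(89, 86, 84), (93, 51, 26), (97, 92, 91)]
230 [(141, 138, 133), (91, 50, 28), (96, 93, 91)]
238 [(147, 141, 137), (92, 52, 29), (97, 93, 90)]
246 [(166, 159, 154), (91, 52, 27), (98, 95, 93)]
254 [(166, 157, 152), (91, 51, 27), (96, 93, 88)]
262 [(169, 163, 155), (145, 137, 131), (166, 161, 156)]
270 [(169, 163, 158), (169, 162, 157), (171, 162, 157)]
278 [(168, 161, 156), (168, 159, 154), (170, 161, 156)]
286 [(166, 160, 154), (169, 161, 156), (169, 162, 156)]
294 [(170, 162, 158), (169, 160, 155), (169, 161, 156)]
```

```bash
python3 -c "
from h import *
go((.443,-.123,.0185),81)"
```

```text
now 23.45 [ 445.9 -121.2  168.9] twist deg [-0.01  0.02 -2.2 ] lin after twist mm [  2.6  -2.3 150.4] lin now [  2.6  -2.4 150.4]
```

```bash
python3 -m crank '{"linear":[[2.6,-2.4,0],[0,0,40],[0,0,40],[0,0,40],[0,0,22],[0,0,8],[0,0,0],[0,0,0],[0,0,0],[0,0,0],[0,0,0],[0,0,0],[0,0,0],[0,0,0],[0,0,0],[0,0,0]],"twist":[[0,0,-2.2],[0,0,0],[0,0,0],[0,0,0],[0,0,0],[0,0,0],[0,0,0],[0,0,0],[0,0,0],[0,0,0],[0,0,0],[0,0,0],[0,0,0],[0,0,0],[0,0,0],[0,0,0]],"grip":[85,85,85,85,85,85,85,85,15,15,15,15,15,15,15,15]}' 40
```

```text
clock: 25.05
position: [0.443, -0.1231, 0.0192]
tool_rot: [0.078, 0.997, -0.0, 0.0]
ft_force: [-0.5, 0.1, 6.1]
finger_gap: 0.277
grip_force: 39.9
```

```bash
python3 -m crank '{"linear":[[0,0,-10],[0,0,-30],[0,0,-40],[0,0,-45],[0,0,-45],[0,0,-40],[0,0,0],[0,0,0],[0,0,0],[0,0,0],[0,0,0],[0,0,0],[0,0,0],[0,0,0],[0,0,0],[0,0,0],[0,0,0],[0,0,0]],"twist":[[0,0,0],[0,0,0],[0,0,0],[0,0,0],[0,0,0],[0,0,0],[0,0,7.86],[0,0,7.86],[0,0,7.86],[0,0,7.86],[0,0,7.86],[0,0,7.86],[0,0,7.86],[0,0,7.86],[0,0,7.86],[0,0,7.86],[0,0,0],[0,0,0]],"grip":[15,15,15,15,15,15,15,15,15,15,15,15,15,15,15,15,15,15]}'
python3 -c "
from h import *
go((.6129,.2285,.23),2.42)"
```

```text
clock: 26.85
position: [0.4424, -0.1227, 0.2289]
tool_rot: [0.691, 0.723, -0.0, -0.0]
ft_force: [-0.8, -0.5, -0.9]
finger_gap: 0.277
grip_force: 39.3
now 26.85 [ 442.4 -122.7  228.9] twist deg [-0.01 -0.01  0.24] lin after twist mm [343.7 185.2  -1.1] lin now [343.  186.6  -1.1]
```

```bash
python3 -m crank '{"linear":[[34.3,18.7,0],[34.3,18.7,0],[34.3,18.7,0],[34.3,18.7,0],[34.3,18.7,0],[34.3,18.7,0],[34.3,18.7,0],[34.3,18.7,0],[34.3,18.7,0],[34.3,18.7,0],[0,0,0],[0,0,0],[0,0,0]],"twist":[[0,0,0.24],[0,0,0],[0,0,0],[0,0,0],[0,0,0],[0,0,0],[0,0,0],[0,0,0],[0,0,0],[0,0,0],[0,0,0],[0,0,0],[0,0,0]],"grip":[15,15,15,15,15,15,15,15,15,15,15,15,15]}'
python3 - <<'E'
from h import *
import pickle
p=viewer.capture("wrist");o=bot.get_obs();pickle.dump((p,o),open("w9.pkl","wb"));R=Ro.from_quat(o["tool_rot"]).as_matrix()
f=lambda u,dz:(R.T@(p2w(p,[u],o["position"][2]+dz)[0]-o["position"])*1e3).round(1)
g=p["color"].astype(int)
print([(r,g[r,312:317].mean(0).astype(int).tolist()) for r in list(range(338,372,3))+list(range(450,474,3))])
for r in(346,349,352,456,459,462):print(r,f((314,r),.049),f((314,r),.041))
print("row 410",[(c,g[408:412,c].mean(0).astype(int).tolist()) for c in list(range(266,286,2))+list(range(342,364,2))])
go((.6129,.2285,.0885),2.42)
# base edges & detector via bench-model projection
b=np.array([.6165,.1435]);a=np.radians(2.42)
for nm,y in(("gap",.075),("gap",.1)):
  for s in(-.03,.03):print(nm,y,s,w2p(p,[[b[0]+np.cos(a)*s-np.sin(a)*y,b[1]+np.sin(a)*s+np.cos(a)*y,.016]])[0].round(1))
for r in(100,150,200,250):print(r,[(c,int(g[r,c].mean())) for c in range(255,375,3)])
E
```

```text
clock: 28.15
position: [0.6151, 0.2264, 0.2283]
tool_rot: [0.693, 0.721, -0.001, -0.0]
ft_force: [0.2, 1.1, -1.2]
finger_gap: 0.276
grip_force: 39.6
[(338, [85, 77, 68]), (341, [82, 75, 66]), (344, [81, 76, 66]), (347, [133, 119, 94]), (350, [168, 158, 133]), (353, [169, 159, 133]), (356, [169, 144, 105]), (359, [167, 142, 100]), (362, [163, 139, 99]), (365, [71, 41, 21]), (368, [75, 42, 22]), (371, [76, 42, 22]), (450, [96, 55, 31]), (453, [98, 56, 35]), (456, [96, 55, 34]), (459, [52, 64, 109]), (462, [45, 73, 139]), (465, [45, 73, 138]), (468, [46, 72, 134]), (471, [33, 26, 28])]
346 [ 22.7  -0.1 -49. ] [ 17.7  -0.1 -41. ]
349 [ 21.8  -0.1 -49. ] [ 16.7  -0.  -41. ]
352 [ 20.9  -0.1 -49. ] [ 15.8  -0.  -41. ]
456 [-12.7   0.  -49. ] [-20.7   0.1 -41. ]
459 [-13.8   0.  -49. ] [-21.9   0.1 -41. ]
462 [-14.9   0.  -49. ] [-23.1   0.1 -41. ]
row 410 [(266, [19, 19, 20]), (268, [19, 17, 20]), (270, [27, 25, 29]), (272, [58, 58, 57]), (274, [103, 101, 100]), (276, [100, 96, 92]), (278, [84, 49, 29]), (280, [92, 51, 27]), (282, [95, 51, 24]), (284, [101, 56, 30]), (342, [98, 60, 41]), (
[... 1631 characters left out ...]
 105), (321, 109), (324, 111), (327, 103), (330, 49), (333, 38), (336, 106), (339, 107), (342, 110), (345, 103), (348, 173), (351, 177), (354, 178), (357, 176), (360, 175), (363, 177), (366, 176), (369, 176), (372, 177)]
250 [(255, 180), (258, 177), (261, 176), (264, 177), (267, 179), (270, 178), (273, 178), (276, 175), (279, 157), (282, 181), (285, 169), (288, 83), (291, 40), (294, 86), (297, 106), (300, 103), (303, 104), (306, 106), (309, 108), (312, 104), (315, 106), (318, 107), (321, 107), (324, 109), (327, 104), (330, 45), (333, 45), (336, 105), (339, 106), (342, 158), (345, 145), (348, 178), (351, 175), (354, 177), (357, 176), (360, 178), (363, 179), (366, 176), (369, 176), (372, 174)]
```

The cell is centred in the fingers (+0.5, 0 mm), and the bench edges match the model. Lowering into the open gap.

```bash
python3 -m crank '{"linear":[[2,-2.2,0],[0,0,25],[0,0,35],[0,0,35],[0,0,25],[0,0,13],[0,0,6],[0,0,0],[0,0,0],[0,0,0],[0,0,0],[0,0,0],[0,0,0],[0,0,0],[0,0,0]],"twist":[[0,0,-0.2],[0,0,0],[0,0,0],[0,0,0],[0,0,0],[0,0,0],[0,0,0],[0,0,0],[0,0,0],[0,0,0],[0,0,0],[0,0,0],[0,0,0],[0,0,0],[0,0,0]],"grip":[15,15,15,15,15,15,15,15,15,15,15,15,15,15,15]}'
python3 -c "
from h import *
go((.6129,.2280,.0892),2.42)"
```

```text
clock: 29.7
position: [0.6136, 0.2292, 0.0897]
tool_rot: [0.692, 0.722, -0.0, -0.0]
ft_force: [0.3, -0.9, -0.6]
finger_gap: 0.271
grip_force: 39.6
now 29.7 [613.6 229.2  89.7] twist deg [-0.01 -0.    0.04] lin after twist mm [-1.1 -0.8  0.5] lin now [-1.1 -0.8  0.5]
```

```bash
python3 -m crank '{"linear":[[-1,-0.6,0.4],[0,0,0],[0,0,0],[0,0,0],[0,0,0],[0,0,0],[0,0,0],[0,0,0],[0,0,0],[0,0,0],[0,0,0],[0,0,0],[0,0,0],[0,0,0],[0,0,0]],"twist":[[0,0,0],[0,0,0],[0,0,0],[0,0,0],[0,0,0],[0,0,0],[0,0,0],[0,0,0],[0,0,0],[0,0,0],[0,0,0],[0,0,0],[0,0,0],[0,0,0],[0,0,0]],"grip":[15,15,15,15,15,15,15,15,15,15,15,15,15,15,15]}'
python3 - <<'E'
from h import *
p=viewer.capture("side")
for l in("reference","sample"):print(l,[(np.round(d["position"],3).tolist(),round(d["p"],2)) for d in spotter.look_for(p,l)[:3]])
go((.6129,.2280,.0892),2.42)
E
```

```text
clock: 31.2
position: [0.6131, 0.2281, 0.0893]
tool_rot: [0.692, 0.722, 0.0, 0.0]
ft_force: [0.4, 0.3, -0.7]
finger_gap: 0.277
grip_force: 39.6
reference [([0.613, 0.071, 0.111], 0.74), ([0.61, 0.241, 0.102], 0.59)]
sample [([0.61, 0.239, 0.105], 0.93), ([0.599, 0.175, 0.048], 0.19)]
now 31.35 [613.1 228.1  89.3] twist deg [ 0.   -0.    0.03] lin after twist mm [-0.1 -0.3  0.1] lin now [-0.1 -0.3  0.1]
```

Both cells are where they should be (visible surfaces), and the arm has settled, so I'm handing in.

```bash
python3 -c "
from plant import bot
print(bot.job_done())"
```

```text
the job is handed in; nothing more can be done
None
```

The job is handed in at about 31 s on the robot clock: the blue-capped cell stands released on the post, measured within about 1 mm of its middle, and the orange-capped cell is held still in the open orange gap, within about 1 mm of my estimate of the beam centre; I re-gripped the blue cell once to shift it 2.2 mm toward the middle, and I don't have the judge's verdict.

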